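# Open the catch-stopped drying drawer and lay the large prefilter in it

## Task

Pull the drying cabinet's drawer fully open by its bar handle: pull it with the handle down until it runs against a hidden catch part-way out; there the handle has to be lifted to carry it over before the drawer will travel on, after which the handle goes down again. Then take the largest of the three round prefilters off the turntable by its post and set it down flat on the floor of the open drawer, without dropping it. Leave the drawer open, and leave the other two filters and the brush where they are.

Things in the scene. Friction and masses are not known exactly. Their poses are not given: they have to be found in the camera images.
- handle_grip (a point): Centre of the drawer's steel bar handle: 124 mm long (y), 12 thick (x), 16 high (z), 85 mm above the bench when down; a 12 mm post at each end. Gap of 41 mm between bar and drawer front; free before, above and below. The white cabinet is 112 mm high, the drawer front 105. -x is the way the drawer pulls out (level), z up. Moves with drawer and handle.
- drawer (a joint): Travel out, m: 0 shut, 0.17 fully open at its stop; starts at 0 to 0.008. Friction 2 to 4 N, no spring. A hidden fixed catch stops it dead at an unknown 0.04 to 0.09, different each time. There the handle must be lifted over 7.5 mm and kept up for 26 mm more travel; then it may go down and the drawer runs free to its stop.
- handle (a joint): Lift of the handle straight up on the drawer front, m: 0 down, 0.012 top. Weight and a spring press it down (4 N, 5 N at the top). It lifts fully only within the last 12 mm of travel before the catch. Lifted sooner, it rises 2 to 6 mm and locks the drawer in the notches of a hidden guide until let down: pull with it down. Easing the pull 1 or 2 mm helps the lift.
- drawer_floor (a point): On the upper face of the drawer's flat aluminium floor, 32 mm above the bench, midway across, at the foot of the drawer front's inner face. From here the floor runs along +x (inwards); fully open, 170 mm of it lie uncovered, 170 mm wide. Side walls 40 mm high, drawer front 73 mm above the floor. Axes as the handle's; moves with the drawer. The bar is 65 mm from here along -x, 53 mm higher.
- filter_large_grip (a point): Round mesh prefilter 104 mm across, flat on the turntable: a disc 11 mm thick with an upright round grip post (28 mm diameter) in its middle, 58 mm high in all; grey plastic, dark mesh. The point is on the post's axis, 38 mm above the underside, 20 mm below the top; z along the post. This is the largest of the three, 90 g, the one to put in the drawer.
- filter_medium_grip (a point): Round mesh prefilter 84 mm across, flat on the turntable: a disc 11 mm thick with an upright round grip post (28 mm diameter) in its middle, 58 mm high in all; grey plastic, dark mesh. The point is on the post's axis, 38 mm above the underside, 20 mm below the top; z along the post. Stays on the turntable.
- filter_small_grip (a point): Round mesh prefilter 66 mm across, flat on the turntable: a disc 11 mm thick with an upright round grip post (28 mm diameter) in its middle, 58 mm high in all; grey plastic, dark mesh. The point is on the post's axis, 38 mm above the underside, 20 mm below the top; z along the post. Stays on the turntable.
- turntable: Fixed wooden lazy Susan, 280 mm across, upper face 26 mm above the bench; it does not turn. Origin on its axis at bench height. The three filters lie on it about 80 mm from the axis, 120 degrees apart, in any order.
- brush: Slim grey dusting brush, 190 mm long, 30 wide, 17 high, lying on the bench in front of the cabinet; origin under its middle, x along it. A bystander; the drawer may pass above it.
Things that resemble listed ones, but are neither listed nor needed, are in the scene too. Leave any pink or yellow look-alike of the part that bears filter_large_grip alone.

How it is judged:
By the outcome, as a careful person would: the job done as asked, in the order asked, and still so for the second after the job is handed in, with the robot touching nothing.
It also fails if it takes over 56 s, if anything falls off the work surface, if the arm or the gripper's body presses on something with over 40 N, if the wrist force passes 120 N, or if a joint passes its speed limit or range.

## Robot

A 7-joint arm with a two-finger parallel gripper is mounted at the origin on the work surface. World frame = base frame: x ahead of the robot, y to its left, z up, the work surface at z = 0. Lengths are in m, angles in rad, forces in N, time in s.
With the tool pointing down it reaches from about 0.425 to 0.975 m from the base axis. Payload 16.7 kg.
Tool frame: the origin (TCP) lies midway between the tips of the shut fingers; the grasp point (between the pads) lies 19 mm behind it (env.pinch_z is the distance from the TCP to the grasp point, in m); y points along the fingers, x is the direction in which the jaws open and shut, and the axes are right-handed (so a half turn about y gives the same grasp; the last joint's range is limited). The gripper opens to 85 mm and grips with 20 to 120 N. Pads are 22 mm wide; open, the fingers measure 114 mm over their backs; the gripper's body (76 mm by 85 mm) begins 54 mm behind the grasp point. The pads swing forward as they close: fully open they stand 13 mm farther back than shut.
Start: joints at [0.952, 0.426, 0.074, 1.606, -0.034, 1.111, -0.067], TCP at [0.306, -0.602, 0.231] pointing down, gripper open.
Joint ranges: [-2.85, 2.85], [-0.5, 2.14], [-1.23, 1.37], [0.21, 2.46], [-1.02, 4.16], [0.16, 2.05], [-2.73, 2.73]. Speed limits (rad/s): [1.89, 1.89, 2.39, 2.39, 3.01, 3.01, 3.01].

## Interface

Orientations are given as [roll, pitch, yaw] about the fixed x, y, z axes, in that order (R = Rz(yaw) Ry(pitch) Rx(roll)).
In Python, from plant import telemetry, camera, camera_model, env gives the robot as it stands.
- The arm moves only by the tool drive_tool, never from a script. Its argument "deltas" is a list of rows, each an object of numbers: "tx", "ty", "tz": the shift along the tool's x, y, z in cm; "turn": the turn about the tool's y in degrees; "fingers": the closure, from 0 (fully open) to 1 (shut). In form: [{"tx": .., "ty": .., "tz": .., "turn": .., "fingers": ..}, ...]. A call has 1 to 5 rows; each row shifts and turns the commanded pose from where the row before left it, along the tool's axes as they then stand; what a row does not reach is not made up. A row lasts 1/12 s, in which the tool goes at most 41.7 mm and 7.16 degrees, less where a joint would pass 70% of its speed; a pose out of reach is approached as far as the arm can. A call with a gripper value outside its range is refused whole. The fingers move at their own pace and stop on an object; "grip_force" is the grip in N (left out, the last holds). Time passes only in rows, so rows that do not move let the fingers close. It gives the time, the measured TCP pose, the force and the opening at its end, in the units of the state.
- telemetry.state(): the state, without advancing time (a new reading comes with each control period).
- camera(name): name is "side" or "top"; returns the picture (420x560x3 uint8, red, green, blue); there is no depth.
- camera_model(name): a dict with "camera_matrix" (3x3 intrinsics, pixels), "position" and "rotation" of the camera in the world. Camera axes: x right, y up, looking along -z (the intrinsics and any distortion apply to the point x, -y, -z); pixel columns grow to the right and rows downward; lengths in m; the calibration is good to about 2 mm. A picture is of the moment at which its call begins. camera_model takes no time and is no camera call.
- env.job_done(): hands the job in, once; it reports no verdict.
The state is a dict: "time_s": time; "joints": joint angles; "qvel": joint speeds; "joint_torque": joint torques, N m; "tcp_pos": TCP position; "ee_rot": TCP orientation; "ft_force": force on the tool from outside, world axes, zero at the start; "moment": the same for the moment, N m; "finger_gap": opening from 0.0 (shut) to 1.0 (fully open).
Only numpy, scipy, OpenCV 4.12 (cv2) and the standard library are available. Lean on these libraries where they do the work, as an engineer would, in place of code of your own. Each camera call takes 0.05 s, during which the arm holds its last target.

## Working session

There is one attempt and no reset: what is moved stays moved. The work goes in short steps, Python scripts to look and compute and a tool call to move; the robot and the scene stay as the last step left them, time stands still between calls to the robot, and variables do not carry over. Pictures are saved under pics/ and viewed, and the job is handed in when it is done.

Besides the shell and the picture viewer there is one more tool, called by a JSON object that holds its "op" and its "data", one argument or row to a line. drive_tool: Moves the arm, as the interface text tells. Its arguments: {"type":"object","properties":{"deltas":{"type":"array"},"grip_force":{"type":"number"}},"required":["deltas"]}

```bash
mkdir -p pics; ls; python3 - <<'E'
from plant import telemetry, camera, camera_model, env
import cv2,json
print(telemetry.state(), env.pinch_z)
for n in("side","top"):
    im=camera(n); cv2.imwrite(f"pics/{n}0.png",im[:,:,::-1]); m=camera_model(n); print(n,m)
E
```

```text
pics
{'time_s': 0.0, 'joints': array([ 0.95149959,  0.42670157,  0.07386577,  1.60660418, -0.03414922,
        1.11081688, -0.06713189]), 'qvel': array([-4.20297544e-04, -1.10994501e-03, -1.35777097e-03,  1.03957257e-05,
        1.67352453e-03,  3.72794952e-04,  1.80625388e-03]), 'joint_torque': array([ 1.55860596e-05, -9.49854326e+01,  3.76080215e+00, -4.63508427e+01,
        1.91807962e-02,  1.02162705e-02,  1.65247229e-05]), 'tcp_pos': array([ 0.30536886, -0.60151487,  0.23063259]), 'ee_rot': array([-1.57085006e+00,  1.26938074e-03, -1.10109851e+00]), 'ft_force': array([-0.4305105 ,  1.13257748,  0.76048231]), 'moment': array([ 0.02330072, -0.01117709,  0.02090642]), 'finger_gap': 1.006138490398717} 0.0187
side {'camera_matrix': array([[448.30090038,   0.        , 282.52138917],
       [  0.        , 448.30090038, 208.81857095],
       [  0.        ,   0.        ,   1.        ]]), 'position': array([-0.02090146,  0.76524381,  0.75778155]), 'rotation': array([ 0.97581427, -0.02015836, -2.62101088])}
top {'camera_matrix': array([[402.41795169,   0.        , 281.65101547],
       [  0.        , 402.41795169, 207.68227426],
       [  0.        ,   0.        ,   1.        ]]), 'position': array([ 0.33791852, -0.09231544,  1.20124412]), 'rotation': array([ 0.12670358, -0.00413684, -1.56451083])}
```

View pics.

View pics/side0.png

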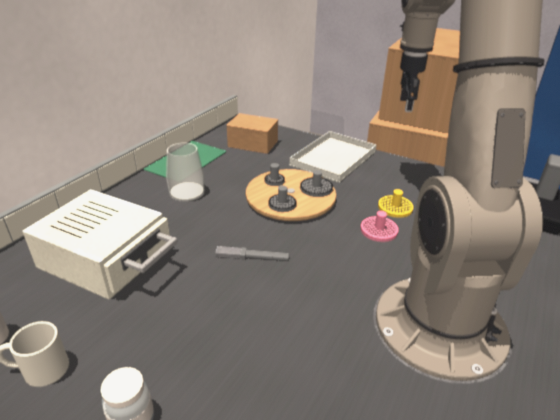

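View pics/top0.png

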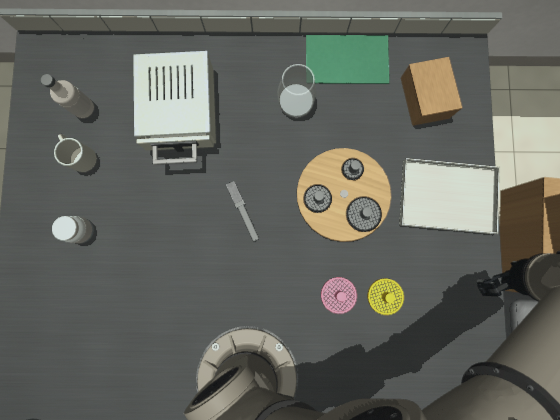

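```bash
cat > h.py <<'E'
import numpy as np, cv2
from scipy.spatial.transform import Rotation as Ro
from plant import telemetry, camera, camera_model, env
def M(n):
    m=camera_model(n); return m["camera_matrix"],np.array(m["position"]),Ro.from_euler('xyz',m["rotation"]).as_matrix()
def ray(n,p):
    K,c,R=M(n); d=np.linalg.inv(K)@np.array([p[0],p[1],1.]); d=R@np.array([d[0],-d[1],-d[2]]); return c,d/np.linalg.norm(d)
def plane(n,p,z):
    c,d=ray(n,p); return c+d*(z-c[2])/d[2]
def proj(n,X):
    K,c,R=M(n); v=R.T@(np.array(X)-c); v=K@np.array([v[0],-v[1],-v[2]]); return v[:2]/v[2]
def tri(a,b):
    c1,d1=ray("side",a); c2,d2=ray("top",b)
    s=np.linalg.lstsq(np.c_[d1,-d2],c2-c1,rcond=None)[0]
    p,q=c1+s[0]*d1,c2+s[1]*d2; return (p+q)/2,np.linalg.norm(p-q)
def crop(src,dst,x0,y0,x1,y1,k):
    im=cv2.imread(src)[y0:y1,x0:x1]; cv2.imwrite(dst,cv2.resize(im,None,fx=k,fy=k,interpolation=cv2.INTER_CUBIC))
E
python3 - <<'E'
from h import *
crop("pics/top0.png","pics/t_tt.png",290,140,400,250,5)
crop("pics/side0.png","pics/s_tt.png",235,145,345,225,7)
crop("pics/top0.png","pics/t_dr.png",120,40,230,180,4)
crop("pics/side0.png","pics/s_dr.png",20,180,190,300,4)
print(plane("top",(365,213),.037),plane("top",(174,160),.085))
E
```

```text
[ 0.4722887  -0.33918454  0.037     ] [0.61437334 0.21010306 0.085     ]
```

View pics/t_tt.png

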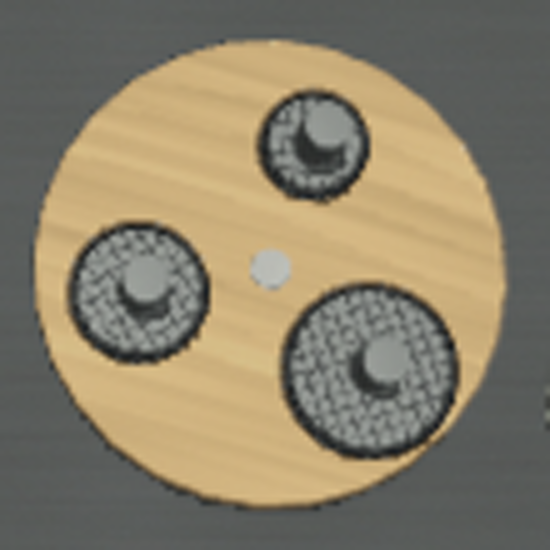

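View pics/s_tt.png

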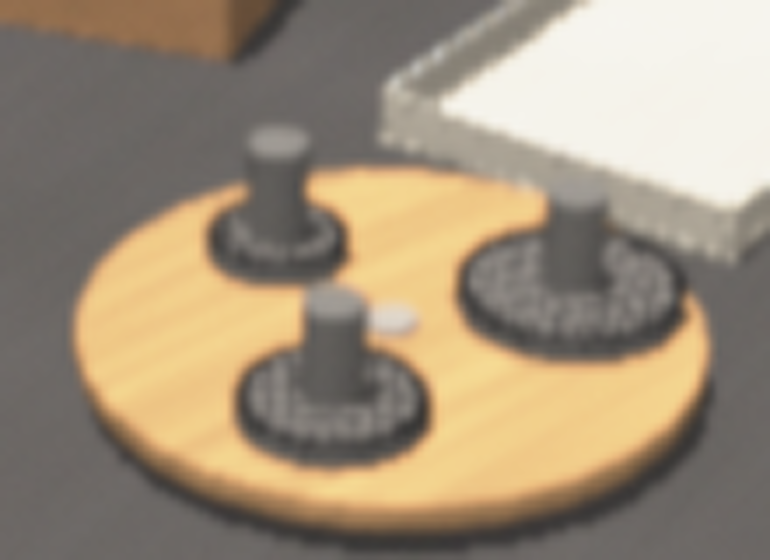

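View pics/t_dr.png

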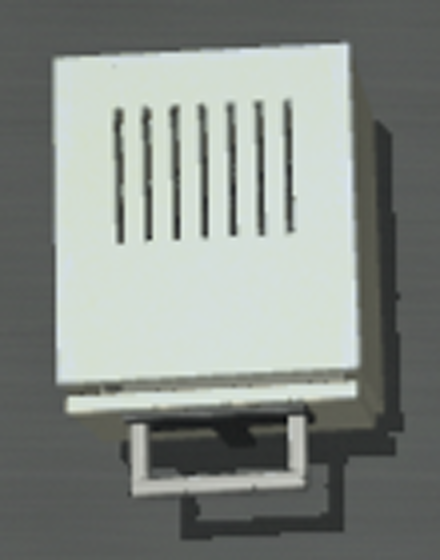

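View pics/s_dr.png

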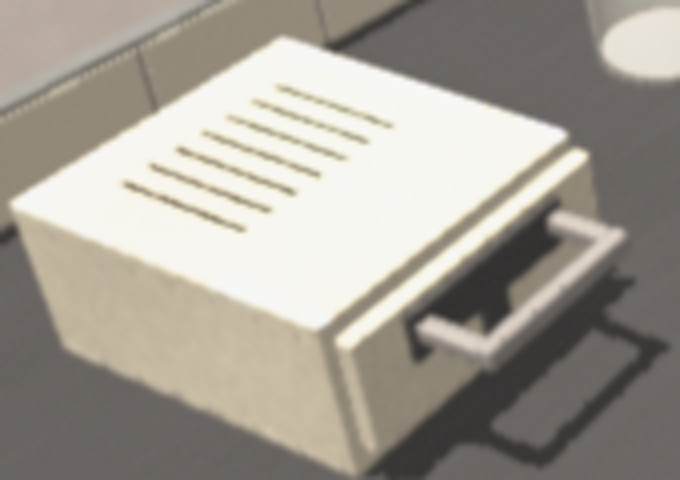

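```bash
cat >> h.py <<'E'
def uc(c,k,o): return ((c[0]+.5)/k-.5+o[0],(c[1]+.5)/k-.5+o[1])
E
python3 - <<'E'
from h import *
T=lambda c:uc(c,5,(290,140)); S=lambda c:uc(c,7,(235,145))
for n,s,t in(("L",(579,195),(388,357)),("M",(336,303),(147,279)),("S",(277,143),(327,122))): print(n,*tri(S(s),T(t)))
D=lambda c:uc(c,4,(120,40)); E=lambda c:uc(c,4,(20,180))
print("disc diam centre",[plane("top",T(c),.037) for c in((370,371),)])
# bar outer corners
print("left",tri(E((491,350)),D((132,488)))); print("right",tri(E((622,236)),D((306,482))))
# top face front edges
print("cab top corners", [tri(E(s),D(t)) for s,t in(((10,204),(54,58)),((285,38),(349,43)),((568,134),(357,370)),((322,331),(57,384)))])
print("front top edge", [tri(E(s),D(t)) for s,t in(((340,347),(67,411)),((588,155),(356,394)))])
a,b=plane("top",D((132,488)),.093),plane("top",D((306,482)),.093); print(a,b,(a+b)/2,b-a)
# brush
for p in((231,183),(256,240)): print(plane("top",p,.017))
E
```

```text
L [ 0.47239211 -0.33605275  0.08214637] 0.0008043908563651582
M [ 0.5164487  -0.20069259  0.08285583] 0.0010568468830293427
S [ 0.60659063 -0.30356569  0.08429775] 0.00019892766145459525
disc diam centre [array([ 0.46991518, -0.33505568,  0.037     ])]
left (array([0.60599759, 0.2668017 , 0.09366247]), np.float64(0.002563718902454517))
right (array([0.61439357, 0.14712348, 0.08912005]), np.float64(0.002134414064931571))
cab top corners [(array([0.91654778, 0.33179082, 0.11359386]), np.float64(0.0007558106810992873)), (array([0.929444  , 0.12119211, 0.11356028]), np.float64(0.00011347987237152193)), (array([0.68808138, 0.10872978, 0.11441678]), np.float64(0.0017464208876235403)), (array([0.67551983, 0.31649489, 0.11289379]), np.float64(0.0014016648232142528))]
front top edge [(array([0.66172998, 0.31402513, 0.1046481 ]), np.float64(0.005760267375194042)), (array([0.67297607, 0.11018653, 0.10506626]), np.float64(0.0001359511158324688))]
[0.60727415 0.26781767 0.093     ] [0.61248728 0.14568572 0.093     ] [0.60988071 0.2067517  0.093     ] [ 0.00521313 -0.12213196  0.        ]
[0.56212784 0.05556487 0.017     ]
[ 0.39264708 -0.02156188  0.017     ]
```

{"op": "drive_tool", "data": {
  "deltas": [
    {"tx": 0, "ty": 0, "tz": 0, "turn": -6, "fingers": 0.5},
    {"turn": -6, "tx": 0, "ty": 0, "tz": 0, "fingers": 0.5},
    {"turn": -6, "tx": 0, "ty": 0, "tz": 0, "fingers": 0.5},
    {"turn": -6, "tx": 0, "ty": 0, "tz": 0, "fingers": 0.5},
    {"turn": -6, "tx": 0, "ty": 0, "tz": 0, "fingers": 0.5}
  ]
}}

```text
time_s: 0.52
tcp_pos: [0.3055, -0.6016, 0.2309]
ee_rot: [-1.57, 0.001, -0.572]
ft_force: [0.9, -0.2, 0.2]
finger_gap: 0.497
```

{"op": "drive_tool", "data": {
  "deltas": [
    {"tx": 0, "ty": 0, "tz": 0, "turn": -6, "fingers": 0.5},
    {"turn": -6, "tx": 0, "ty": 0, "tz": 0, "fingers": 0.5},
    {"turn": -6, "tx": 0, "ty": 0, "tz": 0, "fingers": 0.5},
    {"turn": -6, "tx": 0, "ty": 0, "tz": 0, "fingers": 0.5},
    {"turn": -6, "tx": 0, "ty": 0, "tz": 0, "fingers": 0.5}
  ]
}}

```text
time_s: 0.93
tcp_pos: [0.3054, -0.6017, 0.2309]
ee_rot: [-1.57, 0.0, -0.049]
ft_force: [-0.3, -1.0, -0.8]
finger_gap: 0.501
```

{"op": "drive_tool", "data": {
  "deltas": [
    {"tx": 0, "ty": 0, "tz": 0, "turn": -6.4, "fingers": 0.5},
    {"turn": 0, "tx": 0, "ty": 0, "tz": 0, "fingers": 0.5}
  ]
}}

```text
time_s: 1.1
tcp_pos: [0.3053, -0.6017, 0.2309]
ee_rot: [-1.57, 0.0, 0.064]
ft_force: [1.1, -0.1, 0.1]
finger_gap: 0.497
```

{"op": "drive_tool", "data": {
  "deltas": [
    {"tx": 1.6, "ty": 0, "tz": 3.6, "turn": 0, "fingers": 0.5},
    {"tx": 1.6, "ty": 0, "tz": 3.6, "turn": 0, "fingers": 0.5},
    {"tx": 1.6, "ty": 0, "tz": 3.6, "turn": 0, "fingers": 0.5},
    {"tx": 1.6, "ty": 0, "tz": 3.6, "turn": 0, "fingers": 0.5},
    {"tx": 1.6, "ty": 0, "tz": 3.6, "turn": 0, "fingers": 0.5}
  ]
}}

```text
time_s: 1.52
tcp_pos: [0.3751, -0.4157, 0.2311]
ee_rot: [-1.571, 0.0, 0.053]
ft_force: [-0.2, -0.9, 0.2]
finger_gap: 0.497
```

{"op": "drive_tool", "data": {
  "deltas": [
    {"tx": 1.6, "ty": 0, "tz": 3.6, "turn": 0, "fingers": 0.5},
    {"tx": 1.6, "ty": 0, "tz": 3.6, "turn": 0, "fingers": 0.5},
    {"tx": 1.6, "ty": 0, "tz": 3.6, "turn": 0, "fingers": 0.5},
    {"tx": 1.6, "ty": 0, "tz": 3.6, "turn": 0, "fingers": 0.5},
    {"tx": 1.6, "ty": 0, "tz": 3.6, "turn": 0, "fingers": 0.5}
  ]
}}

```text
time_s: 1.93
tcp_pos: [0.4446, -0.2314, 0.2314]
ee_rot: [-1.571, -0.0, 0.053]
ft_force: [1.0, -0.6, 0.3]
finger_gap: 0.496
```

{"op": "drive_tool", "data": {
  "deltas": [
    {"tx": 1.6, "ty": 0, "tz": 3.6, "turn": 0, "fingers": 0.5},
    {"tx": 1.6, "ty": 0, "tz": 3.6, "turn": 0, "fingers": 0.5},
    {"tx": 1.6, "ty": 0, "tz": 3.6, "turn": 0, "fingers": 0.5},
    {"tx": 1.6, "ty": 0, "tz": 3.6, "turn": 0, "fingers": 0.5},
    {"tx": 1.6, "ty": 0, "tz": 3.6, "turn": 0, "fingers": 0.5}
  ]
}}

```text
time_s: 2.35
tcp_pos: [0.5141, -0.0471, 0.2314]
ee_rot: [-1.571, -0.0, 0.053]
ft_force: [1.2, -1.6, 0.2]
finger_gap: 0.499
```

{"op": "drive_tool", "data": {
  "deltas": [
    {"tx": 1.6, "ty": 0, "tz": 3.7, "turn": 0, "fingers": 0.5},
    {"tx": 1.6, "ty": 0, "tz": 3.7, "turn": 0, "fingers": 0.5},
    {"tx": 1.6, "ty": 0, "tz": 3.7, "turn": 0, "fingers": 0.5},
    {"tx": 1.6, "ty": 0, "tz": 3.7, "turn": 0, "fingers": 0.5},
    {"tx": 1.6, "ty": 0, "tz": 3.7, "turn": 0, "fingers": 0.5}
  ]
}}

```text
time_s: 2.77
tcp_pos: [0.5834, 0.1422, 0.2312]
ee_rot: [-1.571, 0.0, 0.053]
ft_force: [2.2, -0.2, 0.6]
finger_gap: 0.498
```

{"op": "drive_tool", "data": {
  "deltas": [
    {"tx": 1.6, "ty": 0, "tz": 3, "turn": 0, "fingers": 0.5},
    {"tx": 0.6, "ty": 0, "tz": 2, "turn": 0, "fingers": 0.5},
    {"tx": 0, "ty": 0, "tz": 0, "turn": 0, "fingers": 0.5},
    {"tx": 0, "ty": 0, "tz": 0, "turn": 0, "fingers": 0.5}
  ]
}}

```text
time_s: 3.1
tcp_pos: [0.6018, 0.1931, 0.2307]
ee_rot: [-1.57, 0.001, 0.057]
ft_force: [0.5, -1.2, -1.0]
finger_gap: 0.496
```

{"op": "drive_tool", "data": {
  "deltas": [
    {"tx": 0.9, "ty": 2, "tz": 1.4, "turn": 0, "fingers": 0.5},
    {"tx": 0, "ty": 3, "tz": 0, "turn": 0, "fingers": 0.5},
    {"tx": 0, "ty": 3, "tz": 0, "turn": 0, "fingers": 0.5},
    {"tx": 0, "ty": 2, "tz": 0, "turn": 0, "fingers": 0.5},
    {"tx": 0, "ty": 0, "tz": 0, "turn": 0, "fingers": 0.5}
  ]
}}

```text
time_s: 3.52
tcp_pos: [0.6083, 0.2036, 0.1271]
ee_rot: [-1.573, 0.006, 0.054]
ft_force: [-0.1, -0.4, -0.7]
finger_gap: 0.502
```

```bash
python3 - <<'E'
from h import *
s=telemetry.state(); print(s["tcp_pos"],s["ft_force"])
for n in("side","top"): cv2.imwrite(f"pics/{n}1.png",camera(n)[:,:,::-1])
crop("pics/side1.png","pics/s1c.png",60,160,220,300,5)
print(proj("top",s["tcp_pos"]),proj("side",s["tcp_pos"]),proj("side",(.61,.2075,.085)))
E
```

```text
[0.60825569 0.20355324 0.12705297] [-0.05341236 -0.42822603 -0.67707245]
[172.28771049 158.44962555] [159.02573308 239.47078588] [159.70799705 254.52043841]
```

View pics/s1c.png

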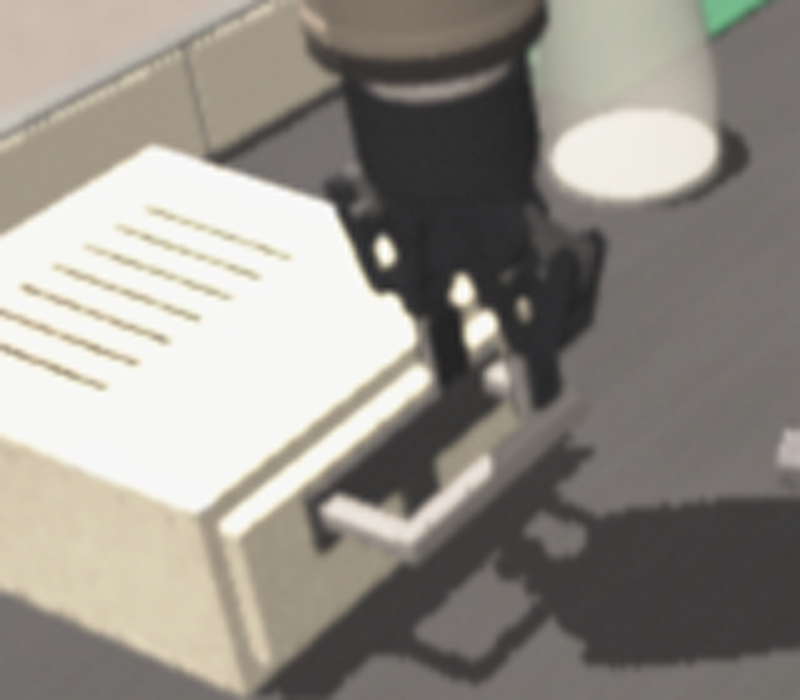

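View pics/top1.png

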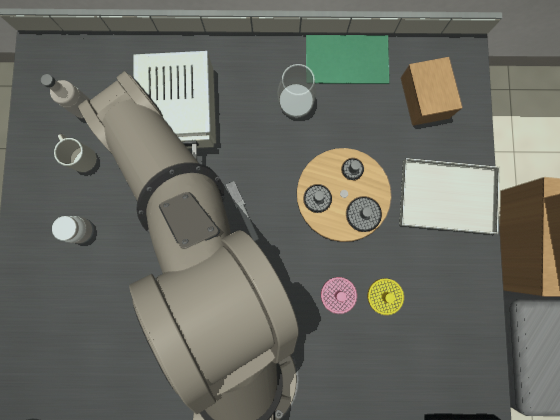

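{"op": "drive_tool", "data": {
  "deltas": [
    {"tx": 0.2, "ty": 2, "tz": 0.3, "turn": 0, "fingers": 0.5},
    {"tx": 0, "ty": 2, "tz": 0, "turn": 0, "fingers": 0.5},
    {"tx": 0, "ty": 2, "tz": 0, "turn": 0, "fingers": 0.5},
    {"tx": 0, "ty": 0, "tz": 0, "turn": 0, "fingers": 0.5},
    {"tx": 0, "ty": 0, "tz": 0, "turn": 0, "fingers": 0.5}
  ]
}}

```text
time_s: 4.03
tcp_pos: [0.6126, 0.209, 0.0726]
ee_rot: [-1.571, -0.001, 0.057]
ft_force: [-0.2, 0.6, 0.4]
finger_gap: 0.501
```

{"op": "drive_tool", "data": {
  "deltas": [
    {"tx": 0, "ty": 0, "tz": 0, "turn": 0, "fingers": 0.75},
    {"tx": 0, "ty": 0, "tz": 0, "turn": 0, "fingers": 0.85},
    {"tx": 0, "ty": 0, "tz": 0, "turn": 0, "fingers": 1},
    {"tx": 0, "ty": 0, "tz": 0, "turn": 0, "fingers": 1},
    {"tx": 0, "ty": 0, "tz": 0, "turn": 0, "fingers": 1}
  ],
  "grip_force": 60
}}

```text
time_s: 4.45
tcp_pos: [0.6131, 0.2095, 0.0733]
ee_rot: [-1.57, -0.002, 0.058]
ft_force: [-2.3, -1.7, 10.8]
finger_gap: 0.124
```

{"op": "drive_tool", "data": {
  "deltas": [
    {"tx": -0.5, "ty": 0, "tz": 0, "turn": 0, "fingers": 1},
    {"tx": -0.5, "ty": 0, "tz": 0, "turn": 0, "fingers": 1},
    {"tx": -0.5, "ty": 0, "tz": 0, "turn": 0, "fingers": 1},
    {"tx": -0.5, "ty": 0, "tz": 0, "turn": 0, "fingers": 1},
    {"tx": -0.5, "ty": 0, "tz": 0, "turn": 0, "fingers": 1}
  ]
}}

```text
time_s: 4.87
tcp_pos: [0.5887, 0.208, 0.0733]
ee_rot: [-1.57, -0.004, 0.057]
ft_force: [3.7, -1.0, 8.0]
finger_gap: 0.123
```

{"op": "drive_tool", "data": {
  "deltas": [
    {"tx": -0.3, "ty": 0, "tz": 0, "turn": 0, "fingers": 1},
    {"tx": -0.3, "ty": 0, "tz": 0, "turn": 0, "fingers": 1},
    {"tx": -0.3, "ty": 0, "tz": 0, "turn": 0, "fingers": 1}
  ]
}}

```text
time_s: 5.12
tcp_pos: [0.5797, 0.2075, 0.0733]
ee_rot: [-1.57, -0.004, 0.057]
ft_force: [2.3, -1.6, 7.7]
finger_gap: 0.128
```

{"op": "drive_tool", "data": {
  "deltas": [
    {"tx": -0.3, "ty": 0, "tz": 0, "turn": 0, "fingers": 1},
    {"tx": -0.3, "ty": 0, "tz": 0, "turn": 0, "fingers": 1}
  ]
}}

```text
time_s: 5.28
tcp_pos: [0.5738, 0.2071, 0.0733]
ee_rot: [-1.57, -0.004, 0.057]
ft_force: [2.9, -1.5, 7.5]
finger_gap: 0.122
```

{"op": "drive_tool", "data": {
  "deltas": [
    {"tx": -0.3, "ty": 0, "tz": 0, "turn": 0, "fingers": 1},
    {"tx": -0.3, "ty": 0, "tz": 0, "turn": 0, "fingers": 1}
  ]
}}

```text
time_s: 5.45
tcp_pos: [0.5678, 0.2067, 0.0733]
ee_rot: [-1.57, -0.004, 0.057]
ft_force: [2.5, -1.0, 9.0]
finger_gap: 0.127
```

{"op": "drive_tool", "data": {
  "deltas": [
    {"tx": -0.3, "ty": 0, "tz": 0, "turn": 0, "fingers": 1},
    {"tx": -0.3, "ty": 0, "tz": 0, "turn": 0, "fingers": 1}
  ]
}}

```text
time_s: 5.62
tcp_pos: [0.5618, 0.2064, 0.0733]
ee_rot: [-1.57, -0.004, 0.057]
ft_force: [3.0, -1.6, 8.0]
finger_gap: 0.124
```

{"op": "drive_tool", "data": {
  "deltas": [
    {"tx": -0.3, "ty": 0, "tz": 0, "turn": 0, "fingers": 1},
    {"tx": -0.2, "ty": 0, "tz": 0, "turn": 0, "fingers": 1}
  ]
}}

```text
time_s: 5.78
tcp_pos: [0.5567, 0.2061, 0.0733]
ee_rot: [-1.57, -0.004, 0.057]
ft_force: [1.7, -1.9, 9.4]
finger_gap: 0.12
```

{"op": "drive_tool", "data": {
  "deltas": [
    {"tx": -0.2, "ty": 0, "tz": 0, "turn": 0, "fingers": 1},
    {"tx": -0.2, "ty": 0, "tz": 0, "turn": 0, "fingers": 1}
  ]
}}

```text
time_s: 5.95
tcp_pos: [0.5529, 0.2059, 0.0733]
ee_rot: [-1.57, -0.004, 0.057]
ft_force: [2.8, -2.6, 9.4]
finger_gap: 0.123
```

{"op": "drive_tool", "data": {
  "deltas": [
    {"tx": -0.3, "ty": 0, "tz": 0, "turn": 0, "fingers": 1},
    {"tx": -0.3, "ty": 0, "tz": 0, "turn": 0, "fingers": 1}
  ]
}}

```text
time_s: 6.12
tcp_pos: [0.5475, 0.2056, 0.0733]
ee_rot: [-1.57, -0.005, 0.057]
ft_force: [29.8, -2.0, -4.5]
finger_gap: 0.124
```

{"op": "drive_tool", "data": {
  "deltas": [
    {"tx": -0.2, "ty": 0, "tz": 0, "turn": 0, "fingers": 1},
    {"tx": -0.2, "ty": 0, "tz": 0, "turn": 0, "fingers": 1}
  ]
}}

```text
time_s: 6.28
tcp_pos: [0.5475, 0.2056, 0.0738]
ee_rot: [-1.568, -0.011, 0.056]
ft_force: [43.4, 2.6, -21.7]
finger_gap: 0.127
```

{"op": "drive_tool", "data": {
  "deltas": [
    {"tx": -0.2, "ty": 0, "tz": 0, "turn": 0, "fingers": 1},
    {"tx": -0.2, "ty": 0, "tz": 0, "turn": 0, "fingers": 1}
  ]
}}

```text
time_s: 6.45
tcp_pos: [0.5473, 0.2055, 0.0743]
ee_rot: [-1.566, -0.018, 0.055]
ft_force: [68.7, 5.9, -38.0]
finger_gap: 0.124
```

{"op": "drive_tool", "data": {
  "deltas": [
    {"tx": 0.4, "ty": 0, "tz": 0, "turn": 0, "fingers": 1},
    {"tx": 0.4, "ty": 0, "tz": 0, "turn": 0, "fingers": 1},
    {"tx": 0.1, "ty": 0, "tz": 0, "turn": 0, "fingers": 1},
    {"tx": 0, "ty": 0, "tz": 0, "turn": 0, "fingers": 1}
  ]
}}

```text
time_s: 6.78
tcp_pos: [0.5481, 0.2056, 0.0732]
ee_rot: [-1.57, -0.003, 0.057]
ft_force: [3.5, -2.9, 11.7]
finger_gap: 0.123
```

Caught at TCP x≈0.5475; eased. Back another 1 mm, then lift.

{"op": "drive_tool", "data": {
  "deltas": [
    {"tx": 0.15, "ty": 0, "tz": 0, "turn": 0, "fingers": 1},
    {"tx": 0, "ty": -0.4, "tz": 0, "turn": 0, "fingers": 1},
    {"tx": 0, "ty": -0.4, "tz": 0, "turn": 0, "fingers": 1},
    {"tx": 0, "ty": -0.3, "tz": 0, "turn": 0, "fingers": 1},
    {"tx": 0, "ty": 0, "tz": 0, "turn": 0, "fingers": 1}
  ]
}}

```text
time_s: 7.2
tcp_pos: [0.5479, 0.2055, 0.0831]
ee_rot: [-1.571, -0.001, 0.058]
ft_force: [2.4, 0.2, -4.8]
finger_gap: 0.123
```

{"op": "drive_tool", "data": {
  "deltas": [
    {"tx": -0.3, "ty": 0, "tz": 0, "turn": 0, "fingers": 1},
    {"tx": -0.3, "ty": 0, "tz": 0, "turn": 0, "fingers": 1},
    {"tx": -0.3, "ty": 0, "tz": 0, "turn": 0, "fingers": 1}
  ]
}}

```text
time_s: 7.45
tcp_pos: [0.5383, 0.2049, 0.0821]
ee_rot: [-1.571, 0.0, 0.058]
ft_force: [2.3, -0.8, -5.1]
finger_gap: 0.121
```

{"op": "drive_tool", "data": {
  "deltas": [
    {"tx": -0.5, "ty": 0, "tz": 0, "turn": 0, "fingers": 1},
    {"tx": -0.5, "ty": 0, "tz": 0, "turn": 0, "fingers": 1},
    {"tx": -0.5, "ty": 0, "tz": 0, "turn": 0, "fingers": 1}
  ]
}}

```text
time_s: 7.7
tcp_pos: [0.5231, 0.204, 0.0822]
ee_rot: [-1.571, 0.0, 0.058]
ft_force: [2.2, 1.1, -4.7]
finger_gap: 0.126
```

{"op": "drive_tool", "data": {
  "deltas": [
    {"tx": -0.5, "ty": 0, "tz": 0, "turn": 0, "fingers": 1},
    {"tx": -0.5, "ty": 0, "tz": 0, "turn": 0, "fingers": 1},
    {"tx": -0.3, "ty": 0, "tz": 0, "turn": 0, "fingers": 1},
    {"tx": 0, "ty": 0, "tz": 0, "turn": 0, "fingers": 1}
  ]
}}

```text
time_s: 8.03
tcp_pos: [0.5098, 0.2032, 0.0823]
ee_rot: [-1.571, 0.001, 0.058]
ft_force: [-2.7, -1.0, -5.3]
finger_gap: 0.127
```

{"op": "drive_tool", "data": {
  "deltas": [
    {"tx": 0, "ty": 0.4, "tz": 0, "turn": 0, "fingers": 1},
    {"tx": 0, "ty": 0.4, "tz": 0, "turn": 0, "fingers": 1},
    {"tx": 0, "ty": 0.3, "tz": 0, "turn": 0, "fingers": 1},
    {"tx": 0, "ty": 0, "tz": 0, "turn": 0, "fingers": 1}
  ]
}}

```text
time_s: 8.37
tcp_pos: [0.5134, 0.2035, 0.073]
ee_rot: [-1.571, -0.004, 0.057]
ft_force: [0.6, -5.9, 23.3]
finger_gap: 0.122
```

{"op": "drive_tool", "data": {
  "deltas": [
    {"tx": -0.4, "ty": -0.1, "tz": 0, "turn": 0, "fingers": 1},
    {"tx": -0.6, "ty": 0, "tz": 0, "turn": 0, "fingers": 1},
    {"tx": -0.6, "ty": 0, "tz": 0, "turn": 0, "fingers": 1},
    {"tx": -0.6, "ty": 0, "tz": 0, "turn": 0, "fingers": 1}
  ]
}}

```text
time_s: 8.7
tcp_pos: [0.4906, 0.2021, 0.0732]
ee_rot: [-1.57, -0.003, 0.057]
ft_force: [4.0, -5.5, 13.4]
finger_gap: 0.122
```

{"op": "drive_tool", "data": {
  "deltas": [
    {"tx": -0.6, "ty": 0, "tz": 0, "turn": 0, "fingers": 1},
    {"tx": -0.6, "ty": 0, "tz": 0, "turn": 0, "fingers": 1},
    {"tx": -0.6, "ty": 0, "tz": 0, "turn": 0, "fingers": 1}
  ]
}}

```text
time_s: 8.95
tcp_pos: [0.4726, 0.201, 0.0732]
ee_rot: [-1.571, -0.003, 0.057]
ft_force: [3.0, -5.7, 13.5]
finger_gap: 0.124
```

{"op": "drive_tool", "data": {
  "deltas": [
    {"tx": -0.5, "ty": 0, "tz": 0, "turn": 0, "fingers": 1},
    {"tx": -0.5, "ty": 0, "tz": 0, "turn": 0, "fingers": 1},
    {"tx": -0.5, "ty": 0, "tz": 0, "turn": 0, "fingers": 1}
  ]
}}

```text
time_s: 9.2
tcp_pos: [0.4576, 0.2001, 0.0732]
ee_rot: [-1.571, -0.003, 0.057]
ft_force: [2.4, -6.1, 13.8]
finger_gap: 0.125
```

{"op": "drive_tool", "data": {
  "deltas": [
    {"tx": -0.3, "ty": 0, "tz": 0, "turn": 0, "fingers": 1},
    {"tx": -0.3, "ty": 0, "tz": 0, "turn": 0, "fingers": 1}
  ]
}}

```text
time_s: 9.37
tcp_pos: [0.4515, 0.1998, 0.0731]
ee_rot: [-1.571, -0.003, 0.057]
ft_force: [2.9, -6.5, 13.3]
finger_gap: 0.123
```

{"op": "drive_tool", "data": {
  "deltas": [
    {"tx": -0.3, "ty": 0, "tz": 0, "turn": 0, "fingers": 1},
    {"tx": -0.3, "ty": 0, "tz": 0, "turn": 0, "fingers": 1}
  ]
}}

```text
time_s: 9.53
tcp_pos: [0.4489, 0.1997, 0.0738]
ee_rot: [-1.569, -0.008, 0.056]
ft_force: [39.8, -7.6, -3.7]
finger_gap: 0.123
```

{"op": "drive_tool", "data": {
  "deltas": [
    {"tx": 0.3, "ty": 0, "tz": 0, "turn": 0, "fingers": 1},
    {"tx": 0, "ty": 0, "tz": 0, "turn": 0, "fingers": 0.7},
    {"tx": 0, "ty": 0, "tz": 0, "turn": 0, "fingers": 0.5},
    {"tx": 0, "ty": 0, "tz": 0, "turn": 0, "fingers": 0.5},
    {"tx": 0, "ty": 0, "tz": 0, "turn": 0, "fingers": 0.5}
  ]
}}

```text
time_s: 9.95
tcp_pos: [0.4467, 0.1999, 0.0722]
ee_rot: [-1.571, 0.0, 0.058]
ft_force: [0.5, 0.2, 0.0]
finger_gap: 0.498
```

{"op": "drive_tool", "data": {
  "deltas": [
    {"tx": 0, "ty": -2, "tz": 0, "turn": 0, "fingers": 0.5},
    {"tx": 0, "ty": -3, "tz": 0, "turn": 0, "fingers": 0.5},
    {"tx": 0, "ty": -3.5, "tz": 0, "turn": 0, "fingers": 0.5},
    {"tx": 0, "ty": -3.5, "tz": 0, "turn": 0, "fingers": 0.5},
    {"tx": 0, "ty": -3.5, "tz": 0, "turn": 0, "fingers": 0.5}
  ]
}}

```text
time_s: 10.37
tcp_pos: [0.4463, 0.1998, 0.2288]
ee_rot: [-1.57, 0.001, 0.059]
ft_force: [0.6, 0.2, -0.1]
finger_gap: 0.499
```

{"op": "drive_tool", "data": {
  "deltas": [
    {"tx": 0, "ty": 0, "tz": -3.9, "turn": 0, "fingers": 0.3},
    {"tx": 0, "ty": 0, "tz": -3.9, "turn": 0, "fingers": 0.3},
    {"tx": 0, "ty": 0, "tz": -3.9, "turn": 0, "fingers": 0.3},
    {"tx": 0, "ty": 0, "tz": -3.9, "turn": 0, "fingers": 0.3},
    {"tx": 0, "ty": 0, "tz": -3.9, "turn": 0, "fingers": 0.3}
  ]
}}

```text
time_s: 10.78
tcp_pos: [0.4578, 0.0033, 0.2275]
ee_rot: [-1.571, -0.0, 0.058]
ft_force: [0.5, 0.0, -0.1]
finger_gap: 0.7
```

{"op": "drive_tool", "data": {
  "deltas": [
    {"tx": 0, "ty": 0, "tz": -3.9, "turn": 0, "fingers": 0.3},
    {"tx": 0, "ty": 0, "tz": -3.9, "turn": 0, "fingers": 0.3},
    {"tx": 0, "ty": 0, "tz": -3.9, "turn": 0, "fingers": 0.3},
    {"tx": 0, "ty": 0, "tz": -3.9, "turn": 0, "fingers": 0.3},
    {"tx": 0, "ty": 0, "tz": -3.9, "turn": 0, "fingers": 0.3}
  ]
}}

```text
time_s: 11.2
tcp_pos: [0.4691, -0.1915, 0.2274]
ee_rot: [-1.571, -0.0, 0.058]
ft_force: [1.8, 0.5, 0.8]
finger_gap: 0.7
```

{"op": "drive_tool", "data": {
  "deltas": [
    {"tx": 0, "ty": 0, "tz": -3.9, "turn": 0, "fingers": 0.3},
    {"tx": 0, "ty": 0, "tz": -3.9, "turn": 0, "fingers": 0.3},
    {"tx": 0, "ty": 0, "tz": -3.6, "turn": 0, "fingers": 0.3},
    {"tx": 0, "ty": 0, "tz": 0, "turn": 0, "fingers": 0.3},
    {"tx": 0, "ty": 0, "tz": 0, "turn": 0, "fingers": 0.3}
  ]
}}

```text
time_s: 11.62
tcp_pos: [0.4755, -0.3051, 0.2266]
ee_rot: [-1.57, 0.001, 0.055]
ft_force: [-0.1, 0.5, -0.4]
finger_gap: 0.699
```

```bash
python3 - <<'E'
from h import *
s=telemetry.state(); print(s["tcp_pos"],s["ee_rot"],s["joints"])
for n in("side","top"): cv2.imwrite(f"pics/{n}2.png",camera(n)[:,:,::-1])
crop("pics/top2.png","pics/t2c.png",120,40,230,220,4)
crop("pics/side2.png","pics/s2c.png",20,180,230,300,3.8)
E
```

```text
[ 0.47554225 -0.3051152   0.22660695] [-1.57014958e+00  7.76960335e-04  5.48375791e-02] [ 0.68757439  0.26743811 -0.27491097  1.84573417  0.08300048  1.04051124
  0.43468999]
```

View pics/side2.png

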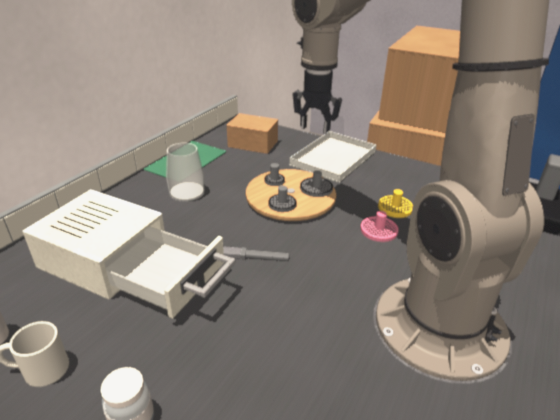

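View pics/t2c.png

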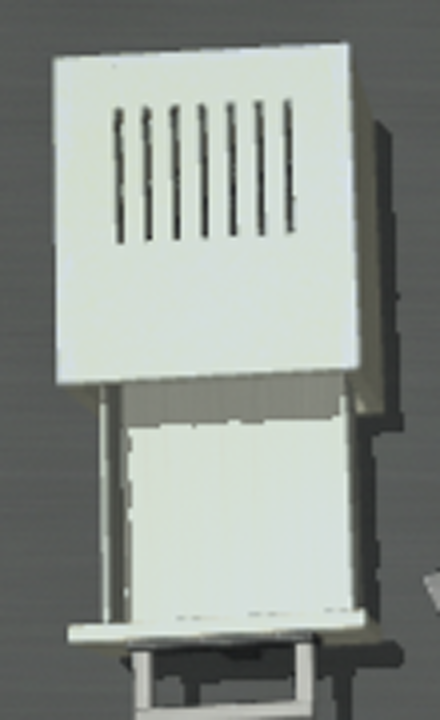

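View pics/s2c.png

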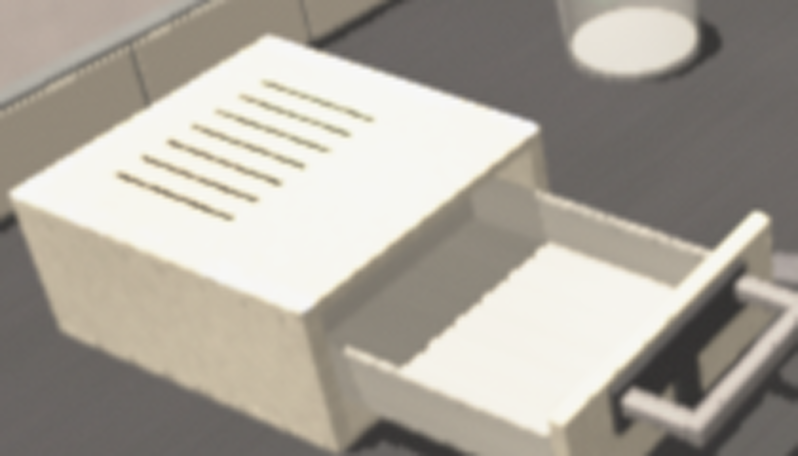

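{"op": "drive_tool", "data": {
  "deltas": [
    {"tx": -0.6, "ty": 2, "tz": -3.1, "turn": 0, "fingers": 0.3},
    {"tx": 0, "ty": 3, "tz": 0, "turn": 0, "fingers": 0.3},
    {"tx": 0, "ty": 3, "tz": 0, "turn": 0, "fingers": 0.3},
    {"tx": 0, "ty": 2, "tz": 0, "turn": 0, "fingers": 0.3},
    {"tx": 0, "ty": 0, "tz": 0, "turn": 0, "fingers": 0.3}
  ]
}}

```text
time_s: 12.13
tcp_pos: [0.4703, -0.3321, 0.1236]
ee_rot: [-1.567, 0.004, 0.06]
ft_force: [-0.6, 1.1, -0.5]
finger_gap: 0.703
```

```bash
python3 - <<'E'
from h import *
s=telemetry.state(); print(s["tcp_pos"],s["ee_rot"])
cv2.imwrite("pics/side3.png",camera("side")[:,:,::-1])
crop("pics/side3.png","pics/s3c.png",255,100,375,215,6)
T=lambda c:uc(c,4,(120,40)); S=lambda c:uc(c,3.8,(20,180))
print("floor L",tri(S((400,365)),T((128,428)))); print("floor R",tri(S((548,243)),T((340,417))))
print("front",[plane("top",T(c),.105) for c in((68,628),(366,612))]); print("bar",[plane("top",T(c),.093) for c in((134,714),(312,706))])
print("walls",[plane("top",T(c),.072) for c in((108,500),(350,490))])
print("floor bottom",[plane("top",T(c),.032) for c in((240,420),)])
E
```

```text
[ 0.47030793 -0.33213684  0.12364846] [-1.56692217  0.00438307  0.05995574]
floor L (array([0.65685053, 0.28166174, 0.05708253]), np.float64(0.008900243990106237))
floor R (array([0.67407137, 0.13283625, 0.04021432]), np.float64(0.0022280714994906306))
front [array([0.50554429, 0.30327901, 0.105     ]), array([0.51811904, 0.09874954, 0.105     ])]
bar [array([0.44761061, 0.25897143, 0.093     ]), array([0.45399239, 0.13628882, 0.093     ])]
walls [array([0.60346643, 0.2913906 , 0.072     ]), array([0.61205123, 0.11848215, 0.072     ])]
floor bottom [array([0.67459176, 0.20956967, 0.032     ])]
```

View pics/s3c.png

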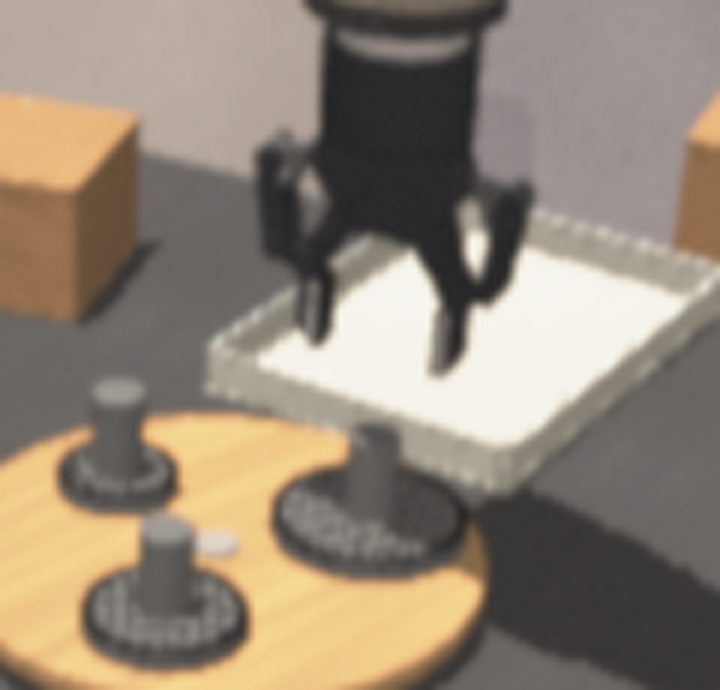

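{"op": "drive_tool", "data": {
  "deltas": [
    {"tx": 0.1, "ty": 2, "tz": -0.3, "turn": 0, "fingers": 0.3},
    {"tx": 0, "ty": 2, "tz": 0, "turn": 0, "fingers": 0.3},
    {"tx": 0, "ty": 2, "tz": 0, "turn": 0, "fingers": 0.3},
    {"tx": 0, "ty": 1, "tz": 0, "turn": 0, "fingers": 0.3},
    {"tx": 0, "ty": 0, "tz": 0, "turn": 0, "fingers": 0.3}
  ]
}}

```text
time_s: 12.6
tcp_pos: [0.473, -0.3369, 0.0569]
ee_rot: [-1.57, 0.001, 0.059]
ft_force: [-0.3, 0.7, -0.1]
finger_gap: 0.702
```

{"op": "drive_tool", "data": {
  "deltas": [
    {"tx": 0, "ty": 0, "tz": 0, "turn": 0, "fingers": 0.3}
  ]
}}

```text
time_s: 12.68
tcp_pos: [0.4737, -0.3376, 0.0585]
ee_rot: [-1.571, -0.001, 0.059]
ft_force: [-0.4, 0.4, 0.2]
finger_gap: 0.698
```

{"op": "drive_tool", "data": {
  "deltas": [
    {"tx": -0.1, "ty": 0.6, "tz": 0.1, "turn": 0, "fingers": 0.3},
    {"tx": 0, "ty": 0.5, "tz": 0, "turn": 0, "fingers": 0.3},
    {"tx": 0, "ty": 0, "tz": 0, "turn": 0, "fingers": 0.3},
    {"tx": 0, "ty": 0, "tz": 0, "turn": 0, "fingers": 0.3}
  ]
}}

```text
time_s: 13.02
tcp_pos: [0.472, -0.3368, 0.0465]
ee_rot: [-1.571, -0.0, 0.058]
ft_force: [0.4, 0.2, 0.4]
finger_gap: 0.7
```

{"op": "drive_tool", "data": {
  "deltas": [
    {"tx": 0, "ty": 0, "tz": 0, "turn": 0, "fingers": 0.55},
    {"tx": 0, "ty": 0, "tz": 0, "turn": 0, "fingers": 0.7},
    {"tx": 0, "ty": 0, "tz": 0, "turn": 0, "fingers": 1},
    {"tx": 0, "ty": 0, "tz": 0, "turn": 0, "fingers": 1},
    {"tx": 0, "ty": 0, "tz": 0, "turn": 0, "fingers": 1}
  ],
  "grip_force": 30
}}

```text
time_s: 13.43
tcp_pos: [0.4721, -0.3369, 0.0466]
ee_rot: [-1.571, -0.0, 0.058]
ft_force: [-0.1, 1.1, 6.0]
finger_gap: 0.323
```

{"op": "drive_tool", "data": {
  "deltas": [
    {"tx": 0, "ty": 0, "tz": 0, "turn": 0, "fingers": 1},
    {"tx": 0, "ty": -0.5, "tz": 0, "turn": 0, "fingers": 1},
    {"tx": 0, "ty": -1.5, "tz": 0, "turn": 0, "fingers": 1},
    {"tx": 0, "ty": -2, "tz": 0, "turn": 0, "fingers": 1},
    {"tx": 0, "ty": -2.5, "tz": 0, "turn": 0, "fingers": 1}
  ],
  "grip_force": 40
}}

```text
time_s: 13.85
tcp_pos: [0.4712, -0.3362, 0.1111]
ee_rot: [-1.569, 0.002, 0.058]
ft_force: [0.3, 0.1, -0.8]
finger_gap: 0.318
```

{"op": "drive_tool", "data": {
  "deltas": [
    {"tx": 0, "ty": -3, "tz": 0, "turn": 0, "fingers": 1},
    {"tx": 0, "ty": -3, "tz": 0, "turn": 0, "fingers": 1},
    {"tx": 0, "ty": -3, "tz": 0, "turn": 0, "fingers": 1},
    {"tx": 0, "ty": -2, "tz": 0, "turn": 0, "fingers": 1},
    {"tx": 0, "ty": -0.5, "tz": 0, "turn": 0, "fingers": 1}
  ]
}}

```text
time_s: 14.27
tcp_pos: [0.4732, -0.3374, 0.2304]
ee_rot: [-1.574, -0.004, 0.058]
ft_force: [0.2, -0.7, -0.5]
finger_gap: 0.313
```

```bash
python3 - <<'E'
from h import *
s=telemetry.state(); print(s["tcp_pos"],s["ee_rot"],s["finger_gap"])
cv2.imwrite("pics/side4.png",camera("side")[:,:,::-1])
E
```

```text
[ 0.47318869 -0.3374164   0.23036605] [-1.57371389 -0.00400458  0.05777188] 0.3129530953612887
```

View pics/side4.png

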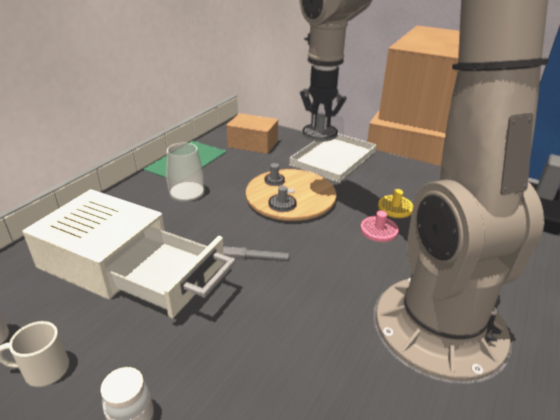

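{"op": "drive_tool", "data": {
  "deltas": [
    {"tx": 0.5, "ty": 0, "tz": 2, "turn": 0, "fingers": 1},
    {"tx": 1, "ty": 0, "tz": 3.5, "turn": 0, "fingers": 1},
    {"tx": 1, "ty": 0, "tz": 3.5, "turn": 0, "fingers": 1},
    {"tx": 1, "ty": 0, "tz": 3.5, "turn": 0, "fingers": 1},
    {"tx": 1, "ty": 0, "tz": 3.5, "turn": 0, "fingers": 1}
  ]
}}

```text
time_s: 14.73
tcp_pos: [0.507, -0.1727, 0.2252]
ee_rot: [-1.57, 0.002, 0.058]
ft_force: [1.0, 0.5, -0.9]
finger_gap: 0.316
```

{"op": "drive_tool", "data": {
  "deltas": [
    {"tx": 1, "ty": 0, "tz": 3.5, "turn": 0, "fingers": 1},
    {"tx": 1, "ty": 0, "tz": 3.5, "turn": 0, "fingers": 1},
    {"tx": 1, "ty": 0, "tz": 3.5, "turn": 0, "fingers": 1},
    {"tx": 1, "ty": 0, "tz": 3.5, "turn": 0, "fingers": 1},
    {"tx": 1, "ty": 0, "tz": 3.5, "turn": 0, "fingers": 1}
  ]
}}

```text
time_s: 15.15
tcp_pos: [0.5469, 0.0048, 0.2252]
ee_rot: [-1.571, 0.002, 0.058]
ft_force: [0.8, 0.2, -1.0]
finger_gap: 0.314
```

{"op": "drive_tool", "data": {
  "deltas": [
    {"tx": 1, "ty": 0, "tz": 3.5, "turn": 0, "fingers": 1},
    {"tx": 1, "ty": 0, "tz": 3.5, "turn": 0, "fingers": 1},
    {"tx": 1, "ty": 0, "tz": 3.5, "turn": 0, "fingers": 1},
    {"tx": 1, "ty": 0, "tz": 3.5, "turn": 0, "fingers": 1},
    {"tx": 0.8, "ty": 0, "tz": 2, "turn": 0, "fingers": 1}
  ]
}}

```text
time_s: 15.57
tcp_pos: [0.5853, 0.17, 0.2251]
ee_rot: [-1.569, 0.002, 0.061]
ft_force: [0.3, -0.5, -1.1]
finger_gap: 0.319
```

{"op": "drive_tool", "data": {
  "deltas": [
    {"tx": 0.2, "ty": 0, "tz": 1, "turn": 0, "fingers": 1},
    {"tx": 0, "ty": 0, "tz": 0, "turn": 0, "fingers": 1},
    {"tx": 0, "ty": 0, "tz": 0, "turn": 0, "fingers": 1}
  ]
}}

```text
time_s: 15.82
tcp_pos: [0.587, 0.1753, 0.2252]
ee_rot: [-1.571, 0.002, 0.058]
ft_force: [0.2, 0.1, -1.5]
finger_gap: 0.316
```

{"op": "drive_tool", "data": {
  "deltas": [
    {"tx": 0.6, "ty": 0, "tz": 1.5, "turn": 0, "fingers": 1},
    {"tx": 0.7, "ty": 0, "tz": 1.5, "turn": 0, "fingers": 1},
    {"tx": 0, "ty": 2, "tz": 0, "turn": 0, "fingers": 1},
    {"tx": 0, "ty": 3, "tz": 0, "turn": 0, "fingers": 1},
    {"tx": 0, "ty": 2, "tz": 0, "turn": 0, "fingers": 1}
  ]
}}

```text
time_s: 16.23
tcp_pos: [0.5987, 0.2063, 0.1544]
ee_rot: [-1.571, 0.001, 0.058]
ft_force: [0.6, 0.3, -2.2]
finger_gap: 0.315
```

{"op": "drive_tool", "data": {
  "deltas": [
    {"tx": 0, "ty": 0, "tz": 0, "turn": 0, "fingers": 1},
    {"tx": 0, "ty": 0, "tz": 0, "turn": 0, "fingers": 1}
  ]
}}

```text
time_s: 16.4
tcp_pos: [0.5986, 0.2063, 0.1559]
ee_rot: [-1.571, 0.002, 0.058]
ft_force: [0.2, 0.1, 0.5]
finger_gap: 0.319
```

```bash
python3 - <<'E'
from h import *
s=telemetry.state(); print(s["tcp_pos"],s["ee_rot"],s["finger_gap"])
cv2.imwrite("pics/side5.png",camera("side")[:,:,::-1])
crop("pics/side5.png","pics/s5c.png",60,130,250,310,4)
E
```

```text
[0.59860232 0.20630447 0.15590222] [-1.57104802  0.00172942  0.05760822] 0.3190585992810451
```

View pics/s5c.png

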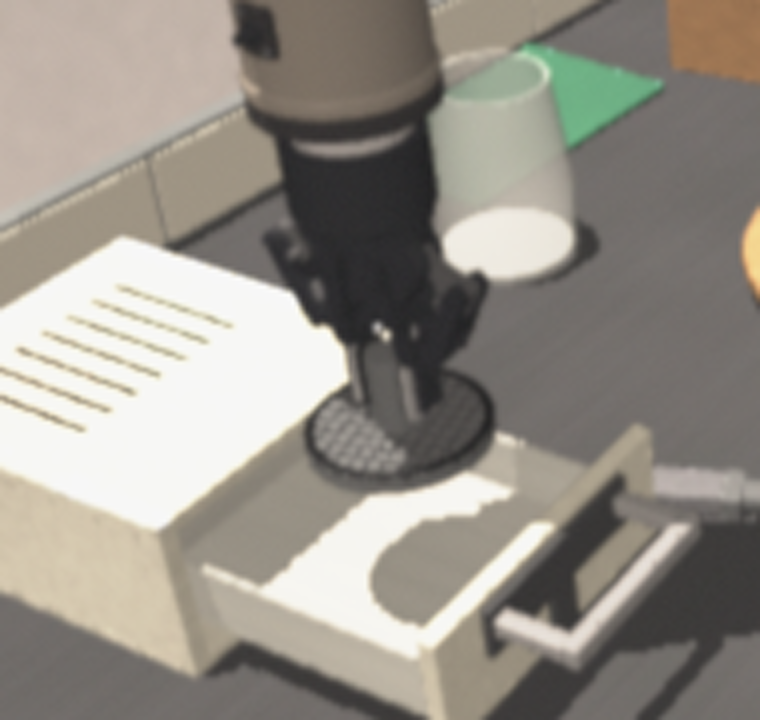

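{"op": "drive_tool", "data": {
  "deltas": [
    {"tx": 0, "ty": 1.5, "tz": 0, "turn": 0, "fingers": 1},
    {"tx": 0, "ty": 2.5, "tz": 0, "turn": 0, "fingers": 1},
    {"tx": 0, "ty": 2.5, "tz": 0, "turn": 0, "fingers": 1},
    {"tx": 0, "ty": 1.5, "tz": 0, "turn": 0, "fingers": 1},
    {"tx": 0, "ty": 0.5, "tz": 0, "turn": 0, "fingers": 1}
  ]
}}

```text
time_s: 16.87
tcp_pos: [0.5988, 0.2063, 0.0707]
ee_rot: [-1.571, 0.001, 0.057]
ft_force: [-0.4, -0.1, -0.4]
finger_gap: 0.312
```

{"op": "drive_tool", "data": {
  "deltas": [
    {"tx": 0, "ty": 0, "tz": 0, "turn": 0, "fingers": 1},
    {"tx": 0, "ty": 0, "tz": 0, "turn": 0, "fingers": 1}
  ]
}}

```text
time_s: 17.03
tcp_pos: [0.5998, 0.2069, 0.073]
ee_rot: [-1.57, -0.002, 0.058]
ft_force: [-0.1, -1.2, -0.7]
finger_gap: 0.316
```

{"op": "drive_tool", "data": {
  "deltas": [
    {"tx": 0, "ty": 0.5, "tz": 0, "turn": 0, "fingers": 1},
    {"tx": 0, "ty": 0.5, "tz": 0, "turn": 0, "fingers": 1},
    {"tx": 0, "ty": 0.4, "tz": 0, "turn": 0, "fingers": 1},
    {"tx": 0, "ty": 0.2, "tz": 0, "turn": 0, "fingers": 1},
    {"tx": 0, "ty": 0, "tz": 0, "turn": 0, "fingers": 1}
  ]
}}

```text
time_s: 17.45
tcp_pos: [0.5985, 0.2063, 0.0549]
ee_rot: [-1.571, 0.001, 0.058]
ft_force: [-0.2, -0.6, -1.8]
finger_gap: 0.316
```

{"op": "drive_tool", "data": {
  "deltas": [
    {"tx": 0, "ty": 0.1, "tz": 0, "turn": 0, "fingers": 1},
    {"tx": 0, "ty": 0, "tz": 0, "turn": 0, "fingers": 1},
    {"tx": 0, "ty": 0, "tz": 0, "turn": 0, "fingers": 1}
  ]
}}

```text
time_s: 17.7
tcp_pos: [0.5988, 0.2065, 0.0544]
ee_rot: [-1.571, -0.0, 0.058]
ft_force: [0.5, -0.2, -0.6]
finger_gap: 0.315
```

{"op": "drive_tool", "data": {
  "deltas": [
    {"tx": 0, "ty": 0.1, "tz": 0, "turn": 0, "fingers": 1},
    {"tx": 0, "ty": 0, "tz": 0, "turn": 0, "fingers": 1}
  ]
}}

```text
time_s: 17.87
tcp_pos: [0.5988, 0.2065, 0.0533]
ee_rot: [-1.571, -0.0, 0.058]
ft_force: [1.1, -0.4, -1.3]
finger_gap: 0.315
```

{"op": "drive_tool", "data": {
  "deltas": [
    {"tx": 0, "ty": 0.1, "tz": 0, "turn": 0, "fingers": 1},
    {"tx": 0, "ty": 0, "tz": 0, "turn": 0, "fingers": 1}
  ]
}}

```text
time_s: 18.03
tcp_pos: [0.5991, 0.2065, 0.0527]
ee_rot: [-1.571, -0.001, 0.058]
ft_force: [0.1, -0.3, 3.5]
finger_gap: 0.319
```

{"op": "drive_tool", "data": {
  "deltas": [
    {"tx": 0, "ty": 0.1, "tz": 0, "turn": 0, "fingers": 1},
    {"tx": 0, "ty": 0, "tz": 0, "turn": 0, "fingers": 1}
  ]
}}

```text
time_s: 18.2
tcp_pos: [0.5999, 0.2065, 0.0526]
ee_rot: [-1.571, -0.002, 0.057]
ft_force: [-0.3, -1.5, 14.4]
finger_gap: 0.317
```

{"op": "drive_tool", "data": {
  "deltas": [
    {"tx": 0, "ty": -0.1, "tz": 0, "turn": 0, "fingers": 1},
    {"tx": 0, "ty": 0, "tz": 0, "turn": 0, "fingers": 0.6},
    {"tx": 0, "ty": 0, "tz": 0, "turn": 0, "fingers": 0.4},
    {"tx": 0, "ty": 0, "tz": 0, "turn": 0, "fingers": 0.4},
    {"tx": 0, "ty": 0, "tz": 0, "turn": 0, "fingers": 0.4}
  ]
}}

```text
time_s: 18.62
tcp_pos: [0.5987, 0.2065, 0.0522]
ee_rot: [-1.571, 0.0, 0.058]
ft_force: [0.1, -0.3, -0.0]
finger_gap: 0.599
```

{"op": "drive_tool", "data": {
  "deltas": [
    {"tx": 0, "ty": -1, "tz": 0, "turn": 0, "fingers": 0.4},
    {"tx": 0, "ty": -2.5, "tz": 0, "turn": 0, "fingers": 0.4},
    {"tx": 0, "ty": -3.5, "tz": 0, "turn": 0, "fingers": 0.4},
    {"tx": 0, "ty": -3.5, "tz": 0, "turn": 0, "fingers": 0.4},
    {"tx": 0, "ty": -3.5, "tz": 0, "turn": 0, "fingers": 0.4}
  ]
}}

```text
time_s: 19.03
tcp_pos: [0.5984, 0.2065, 0.1945]
ee_rot: [-1.571, 0.0, 0.058]
ft_force: [0.7, -0.2, 0.7]
finger_gap: 0.598
```

{"op": "drive_tool", "data": {
  "deltas": [
    {"tx": 0, "ty": -2, "tz": -3.5, "turn": 0, "fingers": 0.4},
    {"tx": 0, "ty": 0, "tz": -3.9, "turn": 0, "fingers": 0.4},
    {"tx": 0, "ty": 0, "tz": -3.9, "turn": 0, "fingers": 0.4},
    {"tx": 0, "ty": 0, "tz": -3.9, "turn": 0, "fingers": 0.4},
    {"tx": 0, "ty": 0, "tz": -3.9, "turn": 0, "fingers": 0.4}
  ]
}}

```text
time_s: 19.45
tcp_pos: [0.6096, 0.0141, 0.2134]
ee_rot: [-1.571, -0.001, 0.058]
ft_force: [1.7, 0.2, -0.0]
finger_gap: 0.599
```

{"op": "drive_tool", "data": {
  "deltas": [
    {"tx": 0, "ty": 0, "tz": -3.9, "turn": 0, "fingers": 0.4},
    {"tx": 0, "ty": 0, "tz": -3.9, "turn": 0, "fingers": 0.4},
    {"tx": 0, "ty": 0, "tz": -3.9, "turn": 0, "fingers": 0.4},
    {"tx": 0, "ty": 0, "tz": 0, "turn": 0, "fingers": 0.4},
    {"tx": 0, "ty": 0, "tz": 0, "turn": 0, "fingers": 0.4}
  ]
}}

```text
time_s: 19.87
tcp_pos: [0.6163, -0.1038, 0.2128]
ee_rot: [-1.571, 0.0, 0.054]
ft_force: [0.1, 0.8, 0.2]
finger_gap: 0.606
```

```bash
python3 - <<'E'
from h import *
s=telemetry.state(); print(s["tcp_pos"],s["ft_force"])
for n in("side","top"): cv2.imwrite(f"pics/{n}6.png",camera(n)[:,:,::-1])
crop("pics/side6.png","pics/s6c.png",30,190,250,310,3.6)
E
```

```text
[ 0.61633569 -0.10377924  0.2127537 ] [0.13916396 0.7749204  0.21761453]
```

View pics/s6c.png

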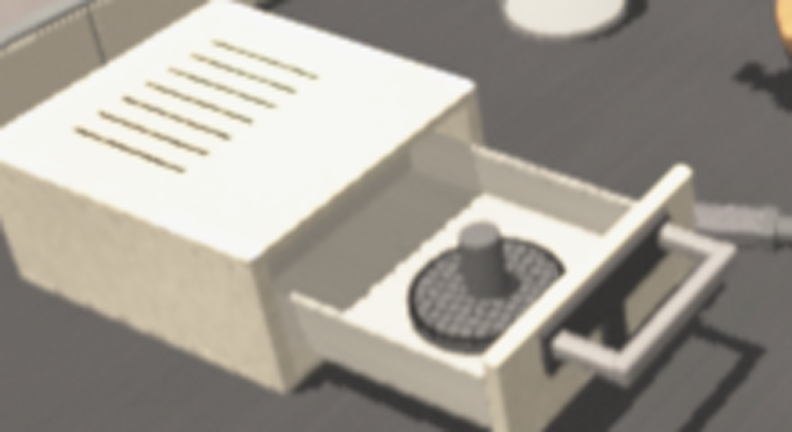

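View pics/top6.png

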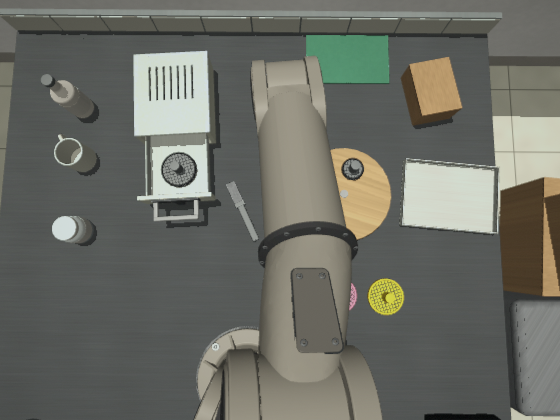

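```bash
python3 - <<'E'
from h import *
a=cv2.imread("pics/top2.png",0).astype(np.float32)[185:225,125:220]; b=cv2.imread("pics/top6.png",0).astype(np.float32)[185:225,125:220]
print(cv2.phaseCorrelate(a,b), np.abs(a-b).max(), np.abs(a-b).mean())
a=cv2.imread("pics/side0.png",0).astype(np.float32);b=cv2.imread("pics/side6.png",0).astype(np.float32)
for n,(x0,y0,x1,y1) in dict(M=(265,184,300,214),S=(260,160,290,188),brush=(240,245,292,265)).items(): print(n,np.abs(a-b)[y0:y1,x0:x1].mean(), cv2.phaseCorrelate(a[y0:y1,x0:x1].copy(),b[y0:y1,x0:x1].copy()))
crop("pics/side6.png","pics/s6t.png",190,140,350,270,4)
E
```

```text
((-0.03343386145004246, -0.06808755132783162), 0.9088095751901467) 193.0 5.340526
M 32.918095 ((-0.2843371377310042, -0.5276741362785486), 0.4026646543432165)
S 4.108333 ((0.12695811530756096, -0.04703888438062975), 0.9796434789233738)
brush 2.7548077 ((0.06550052754085911, 0.11160834287382038), 0.9374953667322795)
```

View pics/s6t.png

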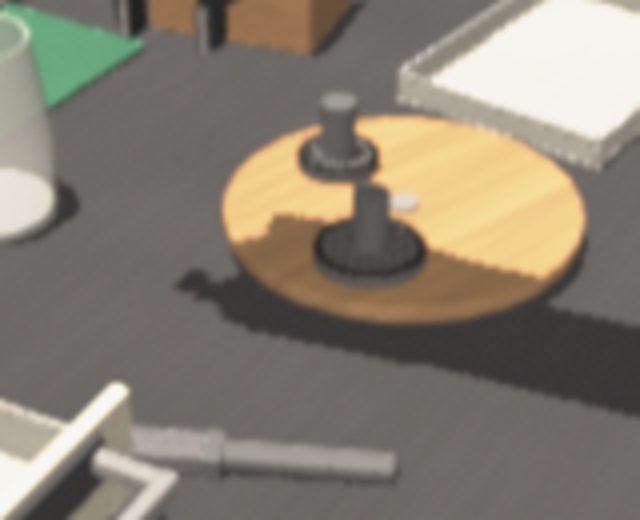

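```bash
python3 - <<'E'
from h import *
crop("pics/top6.png","pics/t6c.png",130,130,225,230,6)
E
```

```text
(no output)
```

View pics/t6c.png

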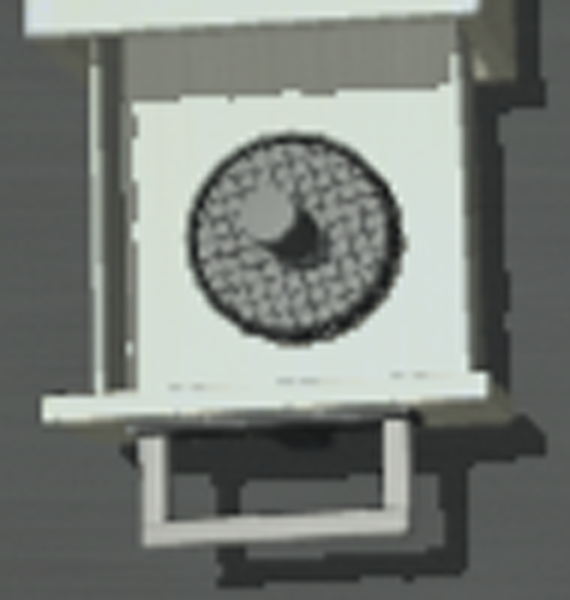

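```bash
python3 - <<'E'
from h import *
T=lambda c:uc(c,6,(130,130))
a,b=plane("top",T((143,535)),.093),plane("top",T((408,519)),.093); print((a+b)/2)
print("post",plane("top",T((270,211)),.090),"disc",plane("top",T((296,238)),.043))
E
```

```text
[0.44999448 0.1972468  0.093     ]
post [0.59944567 0.20655705 0.09      ] disc [0.59710942 0.20596011 0.043     ]
```

```bash
python3 -c "
from plant import env,telemetry
print(env.job_done(),telemetry.state()['time_s'])"
```

```text
the job is handed in; nothing more can be done
the job is handed in; nothing more can be done
```

I opened the drawer fully and set the large filter flat on its floor, then handed the job in at about 20 s.

**Drawer:** I pulled with the handle down until it hit the catch, about 66 mm out. There I eased back, lifted the handle about 9–10 mm and carried it 34 mm further. I then let it down and pulled until the drawer ran against its stop, with 40 N on the wrist. The highest reading I saw was about 79 N against the catch, below the 120 N limit.

**Filter:** I took the largest filter by its post; the gripper read 27.5 mm on the 28 mm post. I lowered it until it touched the drawer floor at the expected height, then released it without dropping it. It stands upright at about (0.598, 0.206), near the middle of the open floor.

**Last checks:**
- **Drawer:** it had not moved between my picture after the pull and the last one.
- **Small filter and brush:** both are where they started.
- **Medium filter:** by eye it is in place. The automatic image comparison of it was inconclusive, because the arm's shadow lay on it.
- **Gripper:** it is clear of everything.

**Disagreements:**
- **Drawer travel:** the camera gives about 160 mm and the tool position 164 mm. I trust the tool reading, because the drawer stopped hard there; with the starting offset that makes the full 170 mm.
- **Drawer floor height:** my two-view measurement was poor (40 and 57 mm against the stated 32 mm), so I relied on touch to set the filter down.

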